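# Locate a padlock on the sloping marking jig and clamp it

### The job

Set the large steel padlock down gently on the jig's sloping plate, shackle towards the clamp, and let go so that it slides by itself into the locating corner, the foot of its body against the side stop and its side against the lower fence. Once it lies home, push the clamp along by its post until the rubber foot holds the padlock there with a light but definite pressure (not over 20 N), and leave it so. Leave the other things on the bench where they are.

Things in the scene. Friction and masses are not known exactly. Their poses are not given: they have to be found in the camera images.
- padlock: Large steel padlock lying flat, 67 x 45 x 16 mm, 0.13 to 0.21 kg. Origin: under its middle. x points from the foot of the body to the shackle, z up. The rectangular body spans x = -33 to +5, y = -22 to +22 mm, 16 thick; the narrower shackle goes on to x = +34. Grip it across the 44 mm of the body, near x = -14 mm.
- padlock_foot (a point): Middle of the padlock's flat foot (the end away from the shackle): padlock x = -33, y = 0, z = 8 mm.
- plate: Fixed sloping aluminium plate of the jig. Origin: the locating corner on its face. x runs up the slope (25 deg), away from the lower fence; y along that fence from the side stop to the clamp (rising 14.5 deg); z is the normal. Face x -14 to 112, y -14 to 168 mm. Slippery (friction 0.1 to 0.16): a thing laid on it slides into the corner by itself in about 1 s.
- lower_fence (a point): Top edge of the lower fence's working face (plane x = 0 of the plate), a steel bar along the plate's low edge nearest the robot: x = -10 to 0, y = 6 to 90 mm, 12 mm high. This point: plate (0, 48, 12) mm. The padlock's long side rests here.
- side_stop (a point): Top edge of the side stop's working face (plane y = 0 of the plate), a steel bar at the plate's low right end: y = -10 to 0, x = 6 to 60 mm, 12 mm high. This point: plate (33, 0, 12) mm. The padlock's foot rests here.
- foot_line (a point): Where the clamp's foot meets the shackle of a padlock that is home: plate (22, 67, 9) mm. The clamp carries a round 17 mm rubber foot on a setting screw, facing the padlock; its front stands 37 to 49 mm ahead of the post's axis, set differently each time and not measured: go by the force. The foot is springy, 7 N per mm over 6 mm.
- padlock_home (a point): Where the padlock's origin lies when it is home: plate (22, 33, 0) mm, the padlock's x axis along the plate's y, its underside on the plate.
- release_spot (a point): A good place for the padlock's origin when it is let go, its x axis along the plate's y and its underside parallel to the plate: plate (56, 43, 0) mm. It leaves 34 mm of bare plate for the finger between padlock and lower fence.
- reader_top (a point): Top of the tall red key reader, a fixed machine with a sloping front that stands on the bench between the padlock and the jig, from x = 0.42 to 0.74 and y = -0.265 to -0.03 m, 0.324 m high: carry the padlock round its front or over it.
- clamp: Dark steel carriage that slides along plate y at plate x = 22 mm, 34 x 34 mm, top 23 mm over the plate. Origin: on the plate's face under its post; axes as the plate's. Starts at plate y = 132 to 140 and slides towards the corner to y = 93 mm. It drags with about 6 N, stays where it is left, and then keeps up to 6 N of pressure on what its rubber foot touches.
- post_top (a point): Top of the clamp's round upright post, 16 mm thick, on the carriage along the plate's normal, 23 to 60 mm over the plate. Push it along plate -y, shut fingers behind it. 12 to 18 N on the post in all (6 of it drag) is right; it leaves about 5 N on the padlock. Over 20 N of foot on padlock is too much, under 2 N left is too little.
- padlock_small: Bystander: a small brass-coloured padlock, 48 x 32 x 12 mm; leave it. Origin under its middle.
- lock_cylinder: Bystander: a grey lock cylinder on its side, 38 x 64 x 17 mm; leave it. Origin under its middle.
- battery_a: Bystander: a battery cell lying down, 50 x 14 x 14 mm; leave it.
- battery_b: Bystander: another such battery cell, 50 x 14 x 14 mm; leave it.

How it is judged:
On the way, in this order (a step that is already met when the one before it is completed fails the run):
1. the padlock lies home in the corner, let go, the clamp not yet touching it (y of padlock_foot in the frame of plate between -0.003 and 0.003 m and x of padlock_foot in the frame of plate between 0.019 and 0.025 m and z of padlock_foot in the frame of plate between 0.004 and 0.012 m and angle between the x axis of padlock and the y axis of plate, either way round below 0.06 rad and angle between the z axis of padlock and the z axis of plate, either way round below 0.06 rad and y of padlock in the frame of plate above 0.02 m and contact force between padlock and the fingers below 0.05 N and contact force between padlock and clamp below 0.05 N), for 0.2 s.
2. the clamp presses on the padlock (contact force between padlock and clamp above 2 N), for 0.2 s.
At the end, for the whole second after the job is handed in: The padlock lies flat and at rest in the corner, its shackle towards the clamp: its foot within 3 mm of the side stop, its long edge within 3 mm of the lower fence, square to them within 0.06 rad; the clamp's foot still presses on it with more than 2 N, and the robot has let go (y of padlock_foot in the frame of plate between -0.003 and 0.003 m and x of padlock_foot in the frame of plate between 0.019 and 0.025 m and z of padlock_foot in the frame of plate between 0.004 and 0.012 m and angle between the x axis of padlock and the y axis of plate, either way round below 0.06 rad and angle between the z axis of padlock and the z axis of plate, either way round below 0.06 rad and y of padlock in the frame of plate above 0.02 m and contact force between padlock and clamp above 2 N and contact force between padlock and the fingers below 0.05 N and linear speed of padlock below 0.01 m/s); the robot touches nothing.
It fails at once if the clamp squeezes the padlock with more than 20 N (contact force between padlock and clamp above 20 N).
It fails at once if the padlock is dropped or rammed on to the jig (more than 50 N) (contact force between padlock and plate above 50 N).
It fails at once if another thing on the bench is moved more than 20 mm (distance of any of padlock_small, lock_cylinder, battery_a, battery_b from where it was at the start of the episode above 0.02 m).
It also fails if it takes over 54 s, if anything falls off the work surface, if the arm or the gripper's body presses on something with over 40 N, if the wrist force passes 120 N, or if a joint passes its speed limit or range.

### The arm

A 6-joint arm with a two-finger parallel gripper is mounted at the origin on a cart in front of the work surface, level with it; the furniture and walls round the work are solid. World frame = base frame: x ahead of the robot, y to its left, z up, the work surface at z = 0. Lengths are in m, angles in rad, forces in N, time in s.
With the tool pointing down it reaches from about 0.35 to 0.975 m from the base axis. Payload 4.9 kg.
Tool frame: the origin (TCP) lies at the very end of the fingers, on their centre line; the grasp point (between the pads) lies 19 mm behind it; z points along the fingers, y is the line along which they close (so a half turn about z gives the same grasp; the last joint's range is limited). The gripper opens to 85 mm and grips with 20 to 120 N. Pads are 22 mm wide; open, the fingers measure 114 mm over their backs; the gripper's body (76 mm by 85 mm) begins 54 mm behind the grasp point. The pads swing forward as they close: fully open they stand 13 mm farther back than shut.
Start: joints at [1.221, 0.053, 1.613, -0, 1.476, -0.119], TCP at [0.143, 0.608, 0.231] pointing down, gripper open.
Joint ranges: [-3.01, 3.01], [-1.01, 2.22], [0.06, 2.58], [-1.02, 4.17], [0.09, 2.62], [-3.14, 3.14]. Speed limits (rad/s): [2.57, 2.57, 3.14, 3.14, 3.14, 3.14].

### API

Orientations are given as a rotation vector (axis times angle).
In Python, from station import ctrl gives the robot as it stands.
- The arm moves only by the tool jog_arm, never from a script. Its argument "plan" is a list of rows, each a list of 7 numbers: the shift along the tool's x, y, z in units of 0.02 m (1.0 is 0.02 m), then the turn, a rotation vector about the tool's x, y, z in units of 45 degrees (1.0 is 45 degrees), then the opening, from -1 (shut) to 1 (fully open). A call has 1 to 8 rows; each row shifts and turns the commanded pose from where the row before left it, along the tool's axes as they then stand; what a row does not reach is not made up. A row lasts 1/10 s, in which the tool goes at most 50 mm and 8.59 degrees, less where a joint would pass 70% of its speed; a pose out of reach is approached as far as the arm can. A call with a number of a shift or a turn outside -1 to 1 is refused whole. A call with a gripper value outside its range is refused whole. The fingers move at their own pace and stop on an object; "grip_force" is the grip in N (left out, the last holds). Time passes only in rows, so rows that do not move let the fingers close. It gives the time, the measured TCP pose, the force, the opening and the grip force at its end, in the units of the state.
- ctrl.get_obs(): the state, without advancing time (a new reading comes with each control period).
- ctrl.get_image(name): name is "scene" or "top" or "wrist"; returns (picture, depth): 480x640x3 uint8, red, green, blue; 480x640 float32, m along the optical axis (not along the pixel's ray), 0 where there is no reading.
- ctrl.camera_info(name): a dict with "camera_matrix" (3x3 intrinsics, pixels), "k1" (the pictures are not rectified: a ray, as slopes to the right and down, at radius r is drawn at 1 + k1 r^2 times it, then the intrinsics apply), "rvec" (rotation vector, rad) and "tvec" (3), from world to camera coordinates, as OpenCV has them; the wrist camera has in their place "T_tool_cam" (4x4, takes a point from camera to tool coordinates, whose origin is the TCP and whose axes are the flange's). Camera axes: x right, y down, z forward; pixel columns grow to the right and rows downward; lengths in m; the calibration is good to about 2 mm. A picture is of the moment at which its call begins: read the wrist's pose just before it. camera_info takes no time and is no camera call.
- ctrl.finish_job(): hands the job in; it is judged then, once.
The state is a dict: "t": time; "q": joint angles; "dq": joint speeds; "effort": joint torques, N m; "tool_pos": TCP position; "tool_rot": TCP orientation; "contact_force": force on the tool from outside, world axes, zero at the start; "wrist_torque": the same for the moment, N m; "opening": finger opening in m; "grip_force": force on a finger pad.
Only numpy, scipy, OpenCV 4.12 (cv2) and the standard library are available. Lean on these libraries where they do the work, as an engineer would, in place of code of your own. Each camera call takes 0.05 s, during which the arm holds its last target. There are 200 camera calls.

## Working session

There is one attempt and no reset: what is moved stays moved. The work goes in short steps, Python scripts to look and compute and a tool call to move; the robot and the scene stay as the last step left them, time stands still between calls to the robot, and variables do not carry over. Pictures are saved under pics/ and viewed, at most 10 in all, crops included, and the job is handed in when it is done.

Besides the shell and the picture viewer there is one more tool, called after "Request:" by a JSON object that holds its "op" and its "data". jog_arm: Moves the arm, as the interface text tells. Shifts and turns lie within -1 to 1; 1 stands for 0.02 m of shift or 45 degrees of turn. Its arguments: {"type":"object","properties":{"plan":{"type":"array"},"grip_force":{"type":"number"}},"required":["plan"]}

```bash
mkdir -p pics; ls
python3 - <<'E'
from station import ctrl
import cv2,numpy as np
o=ctrl.get_obs();print({k:np.round(v,3) for k,v in o.items()})
for n in("scene","top","wrist"):
    i=ctrl.camera_info(n);print(n,i)
    p,d=ctrl.get_image(n)
    cv2.imwrite(f"pics/{n}0.png",p[:,:,::-1]);np.savez(f"{n}0.npz",p=p,d=d)
E
```

```text
pics
{'t': np.float64(0.0), 'q': array([ 1.221,  0.053,  1.614,  0.   ,  1.476, -0.119]), 'dq': array([ 0.001,  0.   , -0.001,  0.   , -0.002,  0.002]), 'effort': array([ 1.0000e-03, -3.9369e+01, -3.7018e+01,  0.0000e+00,  7.0000e-03,
       -0.0000e+00]), 'tool_pos': array([0.143, 0.608, 0.23 ]), 'tool_rot': array([-3.62e-01, -3.12e+00,  3.00e-03]), 'contact_force': array([-0.247,  0.218,  0.309]), 'wrist_torque': array([ 0.003, -0.003,  0.012]), 'grip_force': np.float64(0.0), 'opening': np.float64(0.085)}
scene {'camera_matrix': array([[488.9645975 ,   0.        , 318.85964998],
       [  0.        , 488.9645975 , 241.01751786],
       [  0.        ,   0.        ,   1.        ]]), 'k1': -0.12224951267720154, 'rvec': array([ 1.07504028, -2.44559062,  0.97799698]), 'tvec': array([0.24766046, 0.43378125, 1.07660107])}
top {'camera_matrix': array([[498.96715059,   0.        , 319.01005794],
       [  0.        , 498.96715059, 244.56646898],
       [  0.        ,   0.        ,   1.        ]]), 'k1': 0.03173061912553105, 'rvec': array([ 2.17359803, -2.15725471,  0.10336109]), 'tvec': array([-0.10159481,  0.49574277,  1.27980919])}
wrist {'camera_matrix': array([[365.47298143,   0.        , 318.22597954],
       [  0.        , 365.47298143, 237.13524791],
       [  0.        ,   0.        ,   1.        ]]), 'k1': -0.051786231255840566, 'T_tool_cam': array([[-2.84391284e-04, -9.51612780e-01, -3.07299588e-01,
         7.77987732e-02],
       [ 9.99999959e-01, -2.62286461e-04, -1.13231926e-04,
         2.63592346e-04],
       [ 2.71524267e-05, -3.07299607e-01,  9.51612815e-01,
        -1.43013865e-01],
       [ 0.00000000e+00,  0.00000000e+00,  0.00000000e+00,
         1.00000000e+00]])}
```

View pics/scene0.png

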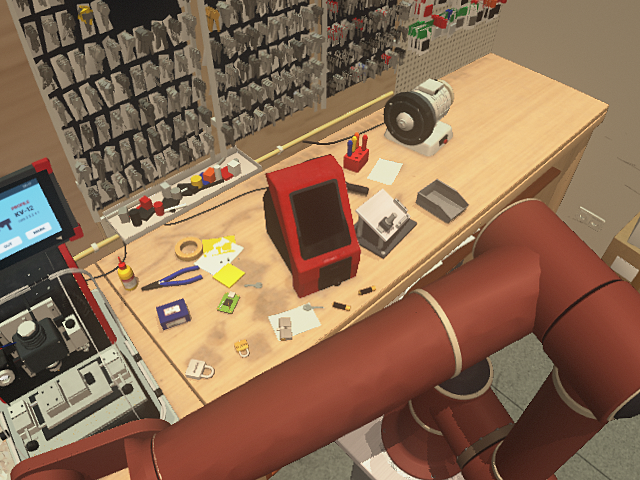

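View pics/top0.png

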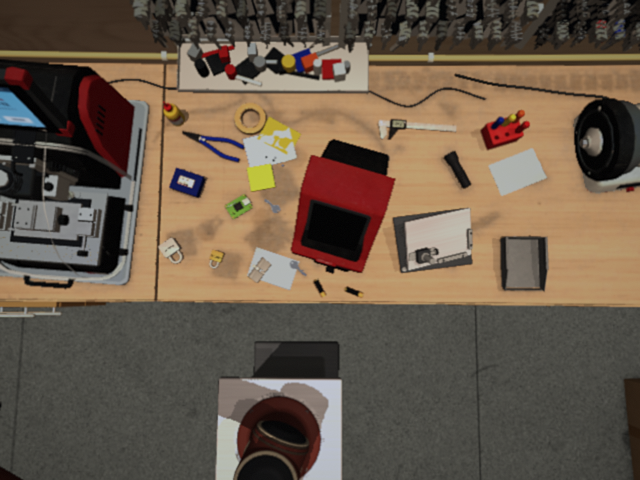

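```bash
cat > h.py <<'E'
import numpy as np,cv2
from scipy.spatial.transform import Rotation as R
from station import ctrl
def ext(n,obs=None):
    i=ctrl.camera_info(n)
    if n=="wrist":
        T=np.eye(4);T[:3,:3]=R.from_rotvec(obs["tool_rot"]).as_matrix();T[:3,3]=obs["tool_pos"]
        T=T@i["T_tool_cam"];return i,T[:3,:3],T[:3,3]
    r=R.from_rotvec(i["rvec"]).as_matrix();return i,r.T,-r.T@i["tvec"]
def rays(n,px,obs=None):
    i,A,c=ext(n,obs)
    u=cv2.undistortPoints(np.array(px,float).reshape(-1,1,2),i["camera_matrix"],np.array([i["k1"],0,0,0.]))[:,0]
    return c,np.c_[u,np.ones(len(u))]@A.T
def atz(n,px,z,obs=None):
    c,d=rays(n,px,obs);return c+d*((z-c[2])/d[:,2])[:,None]
def bydepth(n,px,D,obs=None):
    c,d=rays(n,px,obs);p=np.array(px,int).reshape(-1,2);return c+d*D[p[:,1],p[:,0]][:,None]
def cloud(n,D,x0,x1,y0,y1,obs=None):
    g=np.mgrid[y0:y1,x0:x1];px=np.c_[g[1].ravel(),g[0].ravel()]
    return px,bydepth(n,px,D,obs)
def unitR(rv): return R.from_rotvec(rv).as_matrix()
E
python3 - <<'E'
from h import *
f=np.load("top0.npz");p=f["p"];d=f["d"]
a=cv2.resize(p[225:275,150:200],(400,400),interpolation=cv2.INTER_CUBIC);b=cv2.resize(p[195:285,385:485],(400,360),interpolation=cv2.INTER_CUBIC)
b=cv2.copyMakeBorder(b,0,40,0,0,0)
cv2.imwrite("pics/crop.png",np.hstack([a,b])[:,:,::-1])
px,P=cloud("top",d,150,200,225,275)
m=(P[:,2]>.008)&(P[:,2]<.03);print(m.sum(),P[m].mean(0),P[:,2].max())
(c,s,an)=cv2.minAreaRect((P[m,:2]*1000).astype(np.float32));print(c,s,an)
px,P=cloud("top",d,385,485,195,285)
for k in range(200,285,8): print(k,[int(1000*P[(px[:,1]==k)&(px[:,0]==x)][0,2]) for x in range(388,485,6)])
print(atz("top",[[388,195],[484,195],[388,285]],0.03))
E
```

```text
325 [0.48248218 0.29389674 0.01556445] 1.3231057378654638
(470.27105712890625, 286.0956115722656) (97.05611419677734, 92.89726257324219) 37.6577262878418
200 [320, 1, -5, 0, 0, -1, -3, -2, 3, 0, 0, -2, -4, 0, -2, 0, -1]
208 [1, 0, 4, -1, -2, 0, 2, 0, -3, -5, -2, 0, 0, 78, 4, -3, 0]
216 [3, 0, 10, 15, 13, 10, 11, 102, 100, 94, 94, 91, 83, 71, 0, 0, -1]
224 [0, 6, 10, 125, 119, 116, 109, 99, 94, 85, 86, 73, 70, 63, 2, 1, 0]
232 [0, 0, 7, 114, 110, 102, 101, 92, 89, 82, 75, 65, 57, 59, -4, 1, -2]
240 [0, 1, 11, 102, 100, 95, 86, 85, 77, 70, 66, 61, 50, 46, 57, -1, -1]
248 [2, 0, 11, 91, 90, 83, 95, 78, 81, 67, 58, 52, 43, 42, 47, 0, 5]
256 [4, 1, 5, 9, 93, 101, 113, 119, 60, 55, 55, 53, 54, 8, 1, -3, -3]
264 [2, 2, 9, 11, 76, 69, 61, 58, 14, 14, 9, 13, 11, 8, 0, 0, -2]
272 [0, 0, -2, 5, 0, 0, 0, 0, -2, 0, 1, 3, -1, 2, 1, 0, 5]
280 [2, -3, 0, -6, 0, 1, -4, -2, 0, 1, -2, 1, -1, -1, 0, -5, 2]
[[ 0.62820404 -0.27810994  0.03      ]
 [ 0.62946479 -0.52853495  0.03      ]
 [ 0.39243483 -0.2766597   0.03      ]]
```

View pics/crop.png

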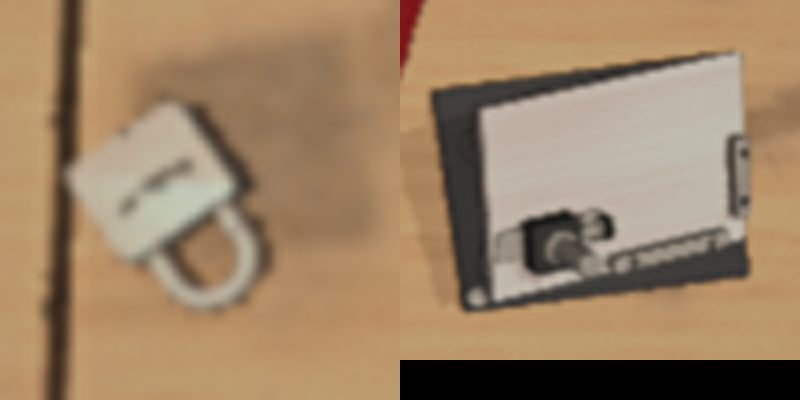

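```bash
cat > m1.py <<'E'
from h import *
f=np.load("top0.npz");p=f["p"];d=f["d"]
c=np.array([[178,103],[68,172],[132,258],[243,190],[215,305]])/8+[150,225]-.44
P=atz("top",c,.016);print("padlock corners",P.round(4))
print("sizes",[np.linalg.norm(P[i]-P[(i+1)%4]).round(4) for i in range(4)])
fm=(P[0]+P[1])/2;sm=(P[2]+P[3])/2;ax=sm-fm;ax/=np.linalg.norm(ax);print("foot",fm,"ax",ax,np.degrees(np.arctan2(ax[1],ax[0])),"origin",fm+.033*ax,"grasp",P[:4].mean(0))
# plate
k=np.array([[80,108],[340,52],[343,238],[95,300]])/4+[385,195]-.37
px,Q=cloud("top",d,385,485,195,285)
hull=((k-k.mean(0))*.9+k.mean(0)).astype(np.float32)
inn=np.array([cv2.pointPolygonTest(hull,(float(a),float(b)),False)>0 for a,b in px])
S=Q[inn]
for _ in range(15):
    co=np.linalg.lstsq(np.c_[S[:,:2],np.ones(len(S))],S[:,2],rcond=None)[0]
    r=Q[inn][:,2]-np.c_[Q[inn][:,:2],np.ones(inn.sum())]@co;S=Q[inn][abs(r)<.006]
n=np.array([-co[0],-co[1],1]);n/=np.linalg.norm(n);print("n",n,len(S),inn.sum())
o,dr=rays("top",k);t=(co[2]/np.linalg.norm([co[0],co[1],1])-o@n)/(dr@n);C=o+dr*t[:,None];print("plate corners",C.round(4))
print([np.linalg.norm(C[i]-C[(i+1)%4]).round(4) for i in range(4)])
yv=(C[3]-C[2])+(C[0]-C[1]);xv=(C[1]-C[2])+(C[0]-C[3])
xv/=np.linalg.norm(xv);yv/=np.linalg.norm(yv);print("x,y raw",xv,yv,xv@yv)
b=xv-yv; b-=n*(n@b);s=xv+yv;s-=n*(n@s);s/=np.linalg.norm(s);b=np.cross(s,n);b*=np.sign(b@(xv-yv));b/=np.linalg.norm(b)
x=(s+b)/2**.5;y=(s-b)/2**.5;Rp=np.c_[x,y,n];print("Rp",Rp.round(4),np.linalg.det(Rp),"slopes",np.degrees(np.arcsin(Rp[2])))
loc=np.array([[112,168],[112,-14],[-14,-14],[-14,168]])/1000
org=np.mean([C[i]-Rp[:,:2]@loc[i] for i in range(4)],0);print("origin",org,[((C[i]-org)@Rp*1000).round(1) for i in range(4)])
np.savez("plate.npz",R=Rp,o=org)
E
python3 m1.py
```

```text
padlock corners [[0.5135 0.2903 0.016 ]
 [0.4904 0.3254 0.016 ]
 [0.4622 0.3034 0.016 ]
 [0.4849 0.2679 0.016 ]
 [0.447  0.2757 0.016 ]]
sizes [np.float64(0.0421), np.float64(0.0358), np.float64(0.0421), np.float64(0.0363)]
foot [0.50198035 0.3078679  0.016     ] ax [-0.78755307 -0.61624684  0.        ] -141.95742637764724 origin [0.4759911  0.28753175 0.016     ] grasp [0.48777403 0.29675169 0.016     ]
n [-0.35761493 -0.33302157  0.87247246] 2097 2454
plate corners [[ 0.5432 -0.305   0.1271]
 [ 0.5868 -0.4758  0.0798]
 [ 0.4741 -0.4903  0.028 ]
 [ 0.4301 -0.3219  0.0743]]
[np.float64(0.1825), np.float64(0.1249), np.float64(0.1801), np.float64(0.1259)]
x,y raw [0.90031375 0.12524407 0.4168322 ] [-0.24166959  0.93543242  0.25799613] 0.007120004275734879
Rp [[ 0.9012 -0.2449 -0.3576]
 [ 0.1219  0.935  -0.333 ]
 [ 0.4159  0.2565  0.8725]] 1.0 slopes [24.57736916 14.86349697 60.74723912]
origin [ 0.48326879 -0.47623293  0.03714286] [array([112.3, 168.5,   0. ]), array([111.1, -14. ,  -0. ]), array([-13.8, -13.3,  -0. ]), array([-13.6, 166.8,   0. ])]
```

```bash
cat >> h.py <<'E'
def rows(p1,R1,n,m=None,grip=1,p0=None,R0=None):
    """rows from present pose to (p1,R1): n steps of shift, m of turn (body screw)"""
    o=ctrl.get_obs();p0=o["tool_pos"] if p0 is None else p0;R0=unitR(o["tool_rot"]) if R0 is None else R0
    w=R.from_matrix(R0.T@R1).as_rotvec();m=m or n;print("angle",np.degrees(np.linalg.norm(w)).round(1),"dist",np.linalg.norm(p1-p0).round(4))
    A=R0.copy();p=np.array(p0)
    for i in range(max(n,m)):
        s=np.round(A.T@(p1-p)/(n-i)/.02,2) if i<n else np.zeros(3);t=np.round(w/m/(np.pi/4),2) if i<m else np.zeros(3)
        p=p+A@s*.02;A=A@unitR(t*np.pi/4);print([*map(float,s),*map(float,t),grip])
    print("end",p.round(4),"err deg",np.degrees(R.from_matrix(A.T@R1).magnitude()).round(2))
    return p,A
def down(h): # tool down, x_t heading h deg
    h=np.radians(h);x=np.array([np.cos(h),np.sin(h),0]);z=np.array([0,0,-1.]);return np.c_[x,np.cross(z,x),z]
E
python3 - <<'E'
from h import *
d=np.load("top0.npz")["d"]
px,P=cloud("top",d,60,200,90,300)
for k in range(130,300,12): print([tuple((P[(px[:,1]==k)&(px[:,0]==x)][0]*100).round(0).astype(int)) for x in range(92,170,12)])
p,A=rows(np.array([.36,.30,.2]),down(198),19,6)
rows(np.array([.4875,.297,.11]),down(218),8,3,1,p,A)
E
```

```text
[(np.int64(73), np.int64(41), np.int64(24)), (np.int64(74), np.int64(40), np.int64(19)), (np.int64(77), np.int64(40), np.int64(13)), (np.int64(79), np.int64(40), np.int64(6)), (np.int64(80), np.int64(38), np.int64(3)), (np.int64(81), np.int64(36), np.int64(0)), (np.int64(81), np.int64(33), np.int64(0))]
[(np.int64(71), np.int64(42), np.int64(21)), (np.int64(72), np.int64(40), np.int64(19)), (np.int64(74), np.int64(40), np.int64(12)), (np.int64(76), np.int64(40), np.int64(5)), (np.int64(77), np.int64(38), np.int64(3)), (np.int64(77), np.int64(36), np.int64(0)), (np.int64(78), np.int64(33), np.int64(0))]
[(np.int64(67), np.int64(39), np.int64(26)), (np.int64(70), np.int64(42), np.int64(16)), (np.int64(71), np.int64(41), np.int64(11)), (np.int64(73), np.int64(40), np.int64(4)), (np.int64(74), np.int64(38), np.int64(2)), (np.int64(74), np.int64(36), np.int64(0)), (np.int64(74), np.int64(32), np.int64(0))]
[(np.int64(66), np.int64(43), np.int64(19)), (np.int64(67), np.int64(43), np.int64(13)), (np.int64(68), np.int64(41), np.int64(9)), (np.int64(70), np.int64(41), np.int64(2)), (np.int64(
[... 3967 characters left out ...]
 1]
[-0.27, -0.95, 0.08, 0.0, 0.0, 0.0, 1]
[-0.28, -0.96, 0.08, 0.0, 0.0, 0.0, 1]
[-0.27, -0.95, 0.08, 0.0, 0.0, 0.0, 1]
[-0.28, -0.96, 0.08, 0.0, 0.0, 0.0, 1]
[-0.27, -0.95, 0.08, 0.0, 0.0, 0.0, 1]
[-0.28, -0.96, 0.09, 0.0, 0.0, 0.0, 1]
[-0.27, -0.95, 0.08, 0.0, 0.0, 0.0, 1]
end [0.36   0.3001 0.2001] err deg 1.18
angle 18.8 dist 0.1562
[-0.75, -0.28, 0.56, -0.0, -0.0, -0.14, 1]
[-0.71, -0.36, 0.56, -0.0, -0.0, -0.14, 1]
[-0.67, -0.44, 0.56, -0.0, -0.0, -0.14, 1]
[-0.62, -0.5, 0.56, 0.0, 0.0, 0.0, 1]
[-0.62, -0.51, 0.57, 0.0, 0.0, 0.0, 1]
[-0.61, -0.5, 0.56, 0.0, 0.0, 0.0, 1]
[-0.62, -0.51, 0.57, 0.0, 0.0, 0.0, 1]
[-0.61, -0.5, 0.56, 0.0, 0.0, 0.0, 1]
end [0.4874 0.2971 0.11  ] err deg 0.12
```

Request:
{"op": "jog_arm", "data": {"plan": [[-0.74,-0.66,0.08,0,0,-0.12,1],[-0.68,-0.72,0.08,0,0,-0.12,1],[-0.61,-0.79,0.08,0,0,-0.12,1],[-0.53,-0.84,0.08,0,0,-0.12,1],[-0.45,-0.88,0.08,0,0,-0.12,1],[-0.36,-0.92,0.08,0,0,-0.12,1],[-0.27,-0.95,0.08,0,0,0,1],[-0.27,-0.95,0.08,0,0,0,1]], "grip_force": 60}}

```text
t: 0.95
tool_pos: [0.2346, 0.478, 0.218]
tool_rot: [0.523, -3.097, 0.001]
contact_force: [0.0, -1.2, 0.0]
opening: 0.0856
grip_force: 0.0
```

Request:
{"op": "jog_arm", "data": {"plan": [[-0.27,-0.95,0.08,0,0,0,1],[-0.27,-0.95,0.08,0,0,0,1],[-0.27,-0.95,0.08,0,0,0,1],[-0.27,-0.95,0.08,0,0,0,1],[-0.27,-0.95,0.08,0,0,0,1],[-0.27,-0.95,0.08,0,0,0,1],[-0.27,-0.95,0.08,0,0,0,1],[-0.27,-0.95,0.08,0,0,0,1]]}}

```text
t: 1.75
tool_pos: [0.3253, 0.3487, 0.2053]
tool_rot: [0.523, -3.097, 0.0]
contact_force: [-0.7, -0.8, -0.2]
opening: 0.0858
grip_force: 0.0
```

Request:
{"op": "jog_arm", "data": {"plan": [[-0.27,-0.95,0.08,0,0,0,1],[-0.27,-0.95,0.08,0,0,0,1],[-0.27,-0.95,0.08,0,0,0,1],[-0.75,-0.28,0.56,0,0,-0.14,1],[-0.71,-0.36,0.56,0,0,-0.14,1],[-0.67,-0.44,0.56,0,0,-0.14,1],[-0.62,-0.5,0.56,0,0,0,1],[-0.62,-0.51,0.57,0,0,0,1]]}}

```text
t: 2.55
tool_pos: [0.4395, 0.2991, 0.1439]
tool_rot: [1.025, -2.969, 0.0]
contact_force: [0.4, -0.1, 0.1]
opening: 0.0853
grip_force: 0.0
```

Request:
{"op": "jog_arm", "data": {"plan": [[-0.61,-0.5,0.56,0,0,0,1],[-0.62,-0.51,0.57,0,0,0,1],[-0.61,-0.5,0.56,0,0,0,1],[0,0,0,0,0,0,1]]}}

```text
t: 2.95
tool_pos: [0.4866, 0.2973, 0.1088]
tool_rot: [1.022, -2.967, 0.001]
contact_force: [-0.3, 0.4, -0.7]
opening: 0.0854
grip_force: 0.0
```

Run:
```python
from h import *
o=ctrl.get_obs();p,d=ctrl.get_image("wrist")
cv2.imwrite("pics/w1.png",p[:,:,::-1]);np.savez("w1.npz",p=p,d=d)
px,P=cloud("wrist",d,0,640,0,480,o)
T=(P-o["tool_pos"])@unitR(o["tool_rot"])
m=(P[:,2]>.010)&(P[:,2]<.022)&(abs(T[:,0])<.06)&(abs(T[:,1])<.045)
M=np.zeros((480,640),np.uint8);M[px[m,1],px[m,0]]=255
n,l,s,c=cv2.connectedComponentsWithStats(M);k=1+np.argmax(s[1:,4]);print(s[k],c[k])
sel=l[px[:,1],px[:,0]]==k
Q=T[sel];print("tool frame min/max",np.percentile(Q[:,:2],[1,99],axis=0)*1000)
for a in range(-50,60,10):
    q=Q[abs(Q[:,0]*1000-a)<3];print(a,len(q),q[:,1].min()*1000 if len(q) else 0,q[:,1].max()*1000 if len(q) else 0)
```

```text
[ 285  172   68   98 4509] [318.08427589 230.56841872]
tool frame min/max [[-20.27820711 -22.85742447]
 [ 43.18538554  20.7975249 ]]
-50 0 0 0
-40 0 0 0
-30 0 0 0
-20 307 -23.71752756955174 20.7144891270038
-10 537 -23.610197226774968 21.304635570613065
0 561 -23.351584999526857 21.769467742805972
10 567 -23.098532143514447 22.156034653591313
20 236 -20.77943378431376 16.888221147028187
30 168 -16.19406262468699 16.710586208943774
40 288 -13.368824753462013 14.540326212954326
50 0 0 0
```

View pics/w1.png

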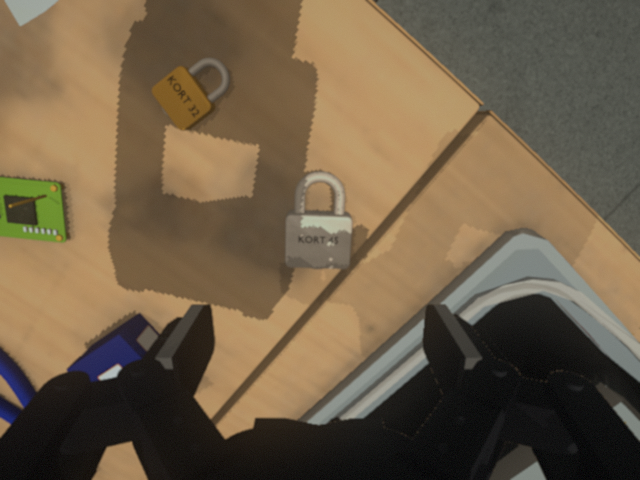

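Request:
{"op": "jog_arm", "data": {"plan": [[-0.05,-0.04,1,0,0,0,1],[0,0,1,0,0,0,1],[0,0,1,0,0,0,1],[0,0,1,0,0,0,1],[0,0,0.8,0,0,0,1],[0,0,0.56,0,0,0,1],[0,0,0,0,0,0,1],[0,0,0,0,0,0,-1]]}}

```text
t: 3.8
tool_pos: [0.4882, 0.2984, 0.0042]
tool_rot: [-1.025, 2.969, 0.0]
contact_force: [-0.0, -0.1, -0.2]
opening: 0.0729
grip_force: 0.0
```

Request:
{"op": "jog_arm", "data": {"plan": [[0,0,0,0,0,0,-1],[0,0,0,0,0,0,-1],[0,0,0,0,0,0,-1],[0,0,0,0,0,0,-1],[0,0,0,0,0,0,-1],[0,0,0,0,0,0,-1]]}}

```text
t: 4.4
tool_pos: [0.4893, 0.2988, 0.0054]
tool_rot: [-1.024, 2.967, 0.0]
contact_force: [0.0, 0.1, 5.7]
opening: 0.0432
grip_force: 61.3
```

Request:
{"op": "jog_arm", "data": {"plan": [[0,0,-0.5,0,0,0,-1],[0,0,-1,0,0,0,-1],[0,0,-1,0,0,0,-1],[0,0,0,0,0,0,-1]]}}

```text
t: 4.8
tool_pos: [0.4898, 0.299, 0.0568]
tool_rot: [-1.023, 2.965, 0.001]
contact_force: [1.0, 0.2, -1.4]
opening: 0.0433
grip_force: 61.0
```

```bash
cat > plan2.py <<'E'
from h import *
f=np.load("plate.npz");Rp=f["R"];o=f["o"]
Rt=np.c_[Rp[:,1],Rp[:,0],-Rp[:,2]]
ob=ctrl.get_obs();print(ob["tool_pos"],ob["opening"])
p,A=rows(np.array([.48,.06,.40]),unitR(ob["tool_rot"]),18,None,-1)
rel=o+Rp@np.array([.056,.043-.013,.0054])
hov=rel+Rp[:,2]*.10;print("rel",rel,"hov",hov)
p,A=rows(np.array([.50,-.37,.40]),Rt,24,18,-1,p,A)
p,A=rows(hov,Rt,12,2,-1,p,A)
E
python3 plan2.py
```

```text
[0.48977958 0.29903597 0.05683302] 0.04331482335613645
angle 0.0 dist 0.4183
[0.43, -0.51, -0.95, 0.0, 0.0, 0.0, -1]
[0.43, -0.51, -0.96, 0.0, 0.0, 0.0, -1]
[0.43, -0.51, -0.95, 0.0, 0.0, 0.0, -1]
[0.42, -0.51, -0.96, 0.0, 0.0, 0.0, -1]
[0.43, -0.51, -0.95, 0.0, 0.0, 0.0, -1]
[0.42, -0.51, -0.96, 0.0, 0.0, 0.0, -1]
[0.43, -0.51, -0.95, 0.0, 0.0, 0.0, -1]
[0.42, -0.51, -0.96, 0.0, 0.0, 0.0, -1]
[0.43, -0.5, -0.95, 0.0, 0.0, 0.0, -1]
[0.42, -0.51, -0.96, 0.0, 0.0, 0.0, -1]
[0.43, -0.5, -0.95, 0.0, 0.0, 0.0, -1]
[0.42, -0.51, -0.96, 0.0, 0.0, 0.0, -1]
[0.43, -0.5, -0.95, 0.0, 0.0, 0.0, -1]
[0.42, -0.51, -0.96, 0.0, 0.0, 0.0, -1]
[0.43, -0.5, -0.95, 0.0, 0.0, 0.0, -1]
[0.42, -0.51, -0.96, 0.0, 0.0, 0.0, -1]
[0.43, -0.5, -0.95, 0.0, 0.0, 0.0, -1]
[0.42, -0.51, -0.96, 0.0, 0.0, 0.0, -1]
end [0.4801 0.06   0.4001] err deg 0.0
rel [ 0.524458   -0.44315381  0.07284134] hov [ 0.48869651 -0.47645596  0.16008858]
angle 119.0 dist 0.4305
[0.52, -0.73, -0.0, -0.04, -0.02, 0.14, -1]
[0.44, -0.78, -0.03, -0.04, -0.02, 0.14, -1]
[0.35, -0.82, -0.06, -0.04, -0.02, 0.14, -1]
[0.25, -0.86, -0.1, -0.04, 
[... 785 characters left out ...]
0.07, -0.29, 0.0, 0.0, 0.0, -1]
[-0.84, -0.07, -0.3, 0.0, 0.0, 0.0, -1]
[-0.85, -0.06, -0.29, 0.0, 0.0, 0.0, -1]
end [ 0.5001 -0.37    0.3999] err deg 1.47
angle 1.5 dist 0.2627
[-0.67, -0.53, 0.69, 0.01, -0.01, 0.0, -1]
[-0.66, -0.52, 0.7, 0.01, -0.01, 0.0, -1]
[-0.66, -0.52, 0.7, 0.0, 0.0, 0.0, -1]
[-0.66, -0.52, 0.71, 0.0, 0.0, 0.0, -1]
[-0.66, -0.52, 0.7, 0.0, 0.0, 0.0, -1]
[-0.65, -0.52, 0.71, 0.0, 0.0, 0.0, -1]
[-0.66, -0.52, 0.7, 0.0, 0.0, 0.0, -1]
[-0.65, -0.52, 0.71, 0.0, 0.0, 0.0, -1]
[-0.66, -0.52, 0.7, 0.0, 0.0, 0.0, -1]
[-0.65, -0.52, 0.71, 0.0, 0.0, 0.0, -1]
[-0.66, -0.52, 0.7, 0.0, 0.0, 0.0, -1]
[-0.65, -0.51, 0.71, 0.0, 0.0, 0.0, -1]
end [ 0.4888 -0.4764  0.1601] err deg 0.39
```

Request:
{"op": "jog_arm", "data": {"plan": [[0.43,-0.51,-0.95,0,0,0,-1],[0.43,-0.51,-0.96,0,0,0,-1],[0.42,-0.51,-0.95,0,0,0,-1],[0.42,-0.51,-0.96,0,0,0,-1],[0.43,-0.51,-0.95,0,0,0,-1],[0.42,-0.51,-0.96,0,0,0,-1],[0.43,-0.51,-0.95,0,0,0,-1],[0.42,-0.51,-0.96,0,0,0,-1]]}}

```text
t: 5.6
tool_pos: [0.4838, 0.1912, 0.2056]
tool_rot: [1.024, -2.967, -0.0]
contact_force: [-0.2, -0.1, -1.1]
opening: 0.0432
grip_force: 61.2
```

Request:
{"op": "jog_arm", "data": {"plan": [[0.43,-0.5,-0.95,0,0,0,-1],[0.42,-0.51,-0.96,0,0,0,-1],[0.43,-0.5,-0.95,0,0,0,-1],[0.42,-0.51,-0.96,0,0,0,-1],[0.43,-0.5,-0.95,0,0,0,-1],[0.42,-0.51,-0.96,0,0,0,-1],[0.43,-0.5,-0.95,0,0,0,-1],[0.42,-0.51,-0.96,0,0,0,-1]]}}

```text
t: 6.4
tool_pos: [0.4805, 0.0859, 0.3584]
tool_rot: [1.024, -2.968, -0.001]
contact_force: [0.3, 0.1, -1.3]
opening: 0.0431
grip_force: 61.2
```

Request:
{"op": "jog_arm", "data": {"plan": [[0.43,-0.5,-0.95,0,0,0,-1],[0.42,-0.51,-0.96,0,0,0,-1],[0,0,0,0,0,0,-1]]}}

```text
t: 6.7
tool_pos: [0.4808, 0.059, 0.3994]
tool_rot: [-1.021, 2.968, -0.002]
contact_force: [1.1, 0.4, -1.3]
opening: 0.043
grip_force: 61.3
```

Request:
{"op": "jog_arm", "data": {"plan": [[0.52,-0.73,0,-0.04,-0.02,0.14,-1],[0.44,-0.78,-0.03,-0.04,-0.02,0.14,-1],[0.35,-0.82,-0.06,-0.04,-0.02,0.14,-1],[0.25,-0.86,-0.1,-0.04,-0.02,0.14,-1],[0.16,-0.87,-0.13,-0.04,-0.02,0.14,-1],[0.06,-0.88,-0.16,-0.04,-0.02,0.14,-1],[-0.04,-0.88,-0.18,-0.04,-0.02,0.14,-1],[-0.14,-0.86,-0.21,-0.04,-0.02,0.14,-1]]}}

```text
t: 7.5
tool_pos: [0.4863, -0.0833, 0.3953]
tool_rot: [0.347, 3.061, 0.422]
contact_force: [-0.2, 0.1, -1.7]
opening: 0.0435
grip_force: 61.2
```

Request:
{"op": "jog_arm", "data": {"plan": [[-0.24,-0.83,-0.23,-0.04,-0.02,0.14,-1],[-0.33,-0.79,-0.25,-0.04,-0.02,0.14,-1],[-0.42,-0.74,-0.27,-0.04,-0.02,0.14,-1],[-0.5,-0.69,-0.29,-0.04,-0.02,0.14,-1],[-0.58,-0.62,-0.3,-0.04,-0.02,0.14,-1],[-0.65,-0.54,-0.31,-0.04,-0.02,0.14,-1],[-0.71,-0.45,-0.31,-0.04,-0.02,0.14,-1],[-0.76,-0.36,-0.31,-0.04,-0.02,0.14,-1]]}}

```text
t: 8.3
tool_pos: [0.4933, -0.2266, 0.3953]
tool_rot: [1.615, 2.517, 0.744]
contact_force: [0.1, 0.4, -1.7]
opening: 0.043
grip_force: 61.2
```

Request:
{"op": "jog_arm", "data": {"plan": [[-0.8,-0.27,-0.31,-0.04,-0.02,0.14,-1],[-0.83,-0.17,-0.31,-0.04,-0.02,0.14,-1],[-0.84,-0.07,-0.3,0,0,0,-1],[-0.84,-0.07,-0.3,0,0,0,-1],[-0.84,-0.07,-0.3,0,0,0,-1],[-0.85,-0.07,-0.29,0,0,0,-1],[-0.84,-0.07,-0.3,0,0,0,-1],[-0.85,-0.06,-0.29,0,0,0,-1]]}}

```text
t: 9.1
tool_pos: [0.5003, -0.3699, 0.3954]
tool_rot: [1.881, 2.299, 0.802]
contact_force: [0.5, 0.2, -1.3]
opening: 0.0433
grip_force: 61.3
```

Request:
{"op": "jog_arm", "data": {"plan": [[0,0,0,0,0,0,-1]]}}

```text
t: 9.2
tool_pos: [0.5001, -0.3709, 0.3948]
tool_rot: [1.883, 2.298, 0.801]
contact_force: [-0.4, -0.8, -1.0]
opening: 0.0432
grip_force: 61.3
```

Request:
{"op": "jog_arm", "data": {"plan": [[-0.67,-0.53,0.69,0.01,-0.01,0,-1],[-0.66,-0.52,0.7,0.01,-0.01,0,-1],[-0.66,-0.52,0.7,0,0,0,-1],[-0.66,-0.52,0.7,0,0,0,-1],[-0.66,-0.52,0.7,0,0,0,-1],[-0.65,-0.52,0.7,0,0,0,-1],[-0.66,-0.52,0.7,0,0,0,-1],[-0.65,-0.52,0.7,0,0,0,-1]]}}

```text
t: 10.0
tool_pos: [0.4913, -0.4424, 0.2372]
tool_rot: [1.884, 2.301, 0.766]
contact_force: [0.0, 0.3, -2.1]
opening: 0.0433
grip_force: 61.3
```

Request:
{"op": "jog_arm", "data": {"plan": [[-0.66,-0.52,0.7,0,0,0,-1],[-0.65,-0.52,0.7,0,0,0,-1],[-0.66,-0.52,0.7,0,0,0,-1],[-0.65,-0.51,0.7,0,0,0,-1],[0,0,0,0,0,0,-1]]}}

```text
t: 10.5
tool_pos: [0.4858, -0.4767, 0.1548]
tool_rot: [1.889, 2.303, 0.77]
contact_force: [-0.6, 0.2, -2.1]
opening: 0.0431
grip_force: 61.2
```

```bash
cat > m2.py <<'E'
from h import *
f=np.load("plate.npz");Rp=f["R"];org=f["o"]
o=ctrl.get_obs();p,d=ctrl.get_image("wrist")
cv2.imwrite("pics/w2.png",p[:,:,::-1]);np.savez("w2.npz",p=p,d=d)
A=unitR(o["tool_rot"]);Rt=np.c_[Rp[:,1],Rp[:,0],-Rp[:,2]]
print("tcp in plate",((o["tool_pos"]-org)@Rp*1000).round(1),"rot err deg (tool)",np.degrees(R.from_matrix(A.T@Rt).as_rotvec()).round(2))
px,P=cloud("wrist",d,0,640,0,480,o);L=(P-org)@Rp*1000
m=(d[px[:,1],px[:,0]]>0)&(abs(L[:,2])<5)&(L[:,0]>-10)&(L[:,0]<108)&(L[:,1]>-10)&(L[:,1]<160)
print(m.sum());s=L[m]
for _ in range(8):
    co=np.linalg.lstsq(np.c_[s[:,:2],np.ones(len(s))],s[:,2],rcond=None)[0];r=L[m][:,2]-np.c_[L[m][:,:2],np.ones(m.sum())]@co;s=L[m][abs(r)<2]
print("plane resid: slopes deg",np.degrees(co[:2]),"offset",co[2],len(s))
# padlock bottom / visible in tool frame
T=(P-o["tool_pos"])@A*1000
q=(abs(T[:,1])<24)&(T[:,0]>-60)&(T[:,0]<60)&(T[:,2]>-40)&(T[:,2]<20)
print("padlock x range",np.percentile(T[q,0],[1,50,99]),"z",np.percentile(T[q,2],[2,50,98]))
E
python3 m2.py
```

```text
tcp in plate [ 51.1  29.1 101.9] rot err deg (tool) [-0.1  -0.1  -0.07]
33758
plane resid: slopes deg [ 0.38646047 -0.35659102] offset -0.005890774994211204 32551
padlock x range [-16.242409     9.45539983  47.28308668] z [-39.29903525 -10.5705943   -1.18184717]
```

View pics/w2.png

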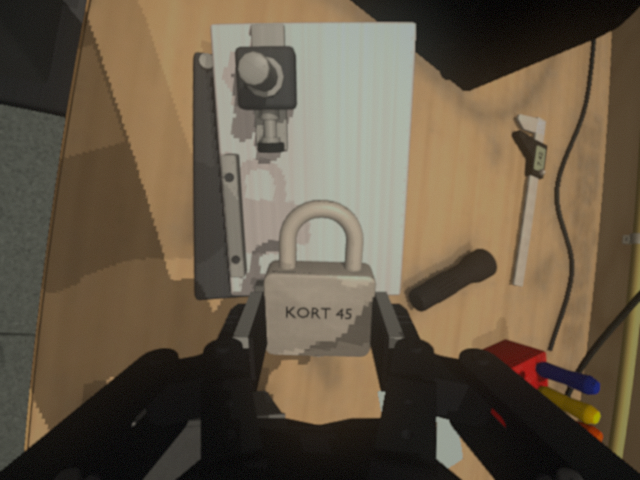

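Request:
{"op": "jog_arm", "data": {"plan": [[0.05,0.25,0.8,-0.011,-0.01,0,-1],[0,0,1,0,0,0,-1],[0,0,1,0,0,0,-1],[0,0,1,0,0,0,-1],[0,0,0.5,0,0,0,-1],[0,0,0.25,0,0,0,-1],[0,0,0.1,0,0,0,-1],[0,0,0,0,0,0,-1]]}}

```text
t: 11.35
tool_pos: [0.5258, -0.4461, 0.0818]
tool_rot: [1.878, 2.289, 0.765]
contact_force: [0.1, 0.3, -1.2]
opening: 0.0434
grip_force: 61.3
```

```bash
cat > st.py <<'E'
from h import *
f=np.load("plate.npz");Rp=f["R"];org=f["o"];o=ctrl.get_obs()
print(o["t"],"tcp plate mm",((o["tool_pos"]-org)@Rp*1000).round(1),"F plate",(o["contact_force"]@Rp).round(1),"open",o["opening"].round(4),o["grip_force"])
E
python3 st.py
```

```text
Traceback (most recent call last):
  File "st.py", line 3, in <module>
    print(o["t"],"tcp plate mm",((o["tool_pos"]-org)@Rp*1000).round(1),"F plate",(o["contact_force"]@Rp).round(1),"open",o["opening"].round(4),o["grip_force"])
                                                                                                                         ^^^^^^^^^^^^^^^^^^
AttributeError: 'float' object has no attribute 'round'
```

```bash
sed -i 's/o\["opening"\].round(4)/round(o["opening"],4)/' st.py; python3 st.py
```

```text
11.35 tcp plate mm [60.6 29.3 13.7] F plate [-0.4 -0.1 -1.2] open 0.0434 61.25620365142822
```

Request:
{"op": "jog_arm", "data": {"plan": [[0.03,-0.12,0.17,0,0,0,-1],[0,-0.1,0.17,0,0,0,-1],[0,0,0,0,0,0,-1]]}}

```text
t: 11.65
tool_pos: [0.5235, -0.4433, 0.0729]
tool_rot: [1.88, 2.29, 0.766]
contact_force: [0.1, -0.6, -1.6]
opening: 0.043
grip_force: 61.3
```

```bash
python3 st.py
```

```text
11.65 tcp plate mm [55.2 30.1  5.8] F plate [-0.7 -1.  -1.2] open 0.043 61.286948919296265
```

Request:
{"op": "jog_arm", "data": {"plan": [[0,0,0.03,0,0,0,-1],[0,0,0,0,0,0,-1]]}}

```text
t: 11.85
tool_pos: [0.5241, -0.4434, 0.073]
tool_rot: [1.879, 2.289, 0.766]
contact_force: [-0.7, -1.3, -0.4]
opening: 0.0432
grip_force: 61.4
```

Request:
{"op": "jog_arm", "data": {"plan": [[0,0,0.04,0,0,0,-1],[0,0,0,0,0,0,-1]]}}

```text
t: 12.05
tool_pos: [0.5245, -0.4436, 0.0729]
tool_rot: [1.878, 2.289, 0.765]
contact_force: [-4.0, -2.7, 3.5]
opening: 0.0431
grip_force: 61.9
```

```bash
python3 st.py
```

```text
12.05 tcp plate mm [56.  29.6  5.6] F plate [-2.5 -0.6  5.3] open 0.0431 61.92378044128418
```

Request:
{"op": "jog_arm", "data": {"plan": [[0,0,0,0,0,0,0.2],[0,0,0,0,0,0,0.4],[0,0,0,0,0,0,0.4],[0,0,-0.2,0,0,0,0.4],[0,0,-0.4,0,0,0,0.4],[0,0,-0.8,0,0,0,0.4],[0,0,-1,0,0,0,0.4],[0,0,-1,0,0,0,0.4]]}}

```text
t: 12.85
tool_pos: [0.4991, -0.4656, 0.1334]
tool_rot: [1.878, 2.289, 0.765]
contact_force: [-0.8, -0.2, 0.5]
opening: 0.0595
grip_force: 0.0
```

Request:
{"op": "jog_arm", "data": {"plan": [[0,0,-1,0,0,0,-1],[0,0,-1,0,0,0,-1],[0,0,0,0,0,0,-1],[0,0,0,0,0,0,-1],[0,0,0,0,0,0,-1],[0,0,0,0,0,0,-1],[0,0,0,0,0,0,-1]]}}

```text
t: 13.55
tool_pos: [0.4847, -0.477, 0.165]
tool_rot: [1.88, 2.291, 0.767]
contact_force: [0.1, 0.3, -0.8]
opening: -0.0003
grip_force: 0.0
```

```bash
cat > m3.py <<'E'
from h import *
f=np.load("plate.npz");Rp=f["R"];org=f["o"]
o=ctrl.get_obs();p,d=ctrl.get_image("wrist");cv2.imwrite("pics/w3.png",p[:,:,::-1])
px,P=cloud("wrist",d,0,640,0,480,o);L=(P-org)@Rp*1000;ok=d[px[:,1],px[:,0]]>0
a=ok&(L[:,2]>12)&(L[:,2]<19)&(L[:,0]>-5)&(L[:,0]<80)&(L[:,1]>-8)&(L[:,1]<82)
for lo in range(-5,80,8):
    q=L[a&(abs(L[:,1]-lo)<2)];print(lo,len(q),q[:,0].min().round(1) if len(q) else "",q[:,0].max().round(1) if len(q) else "",np.median(q[:,2]).round(1) if len(q) else "")
b=ok&(L[:,2]>48)&(L[:,2]<66)&(abs(L[:,0]-22)<20)&(L[:,1]>80)&(L[:,1]<160)
print("post top",b.sum(),(L[b].min(0)+L[b].max(0))/2,np.ptp(L[b],axis=0),np.median(L[b],axis=0))
c=ok&(L[:,2]>16)&(L[:,2]<30)&(abs(L[:,0]-22)<22)&(L[:,1]>80)&(L[:,1]<165)
print("carriage",c.sum(),np.percentile(L[c],[1,99],axis=0))
E
python3 m3.py; python3 st.py
```

```text
-5 212 5.9 59.1 12.6
3 333 -5.0 44.8 16.4
11 351 -4.4 44.9 16.3
19 368 -4.6 45.0 16.2
27 360 -4.6 45.0 16.2
35 307 -5.0 44.4 15.6
43 22 -4.2 37.0 12.4
51 27 -4.9 37.7 12.4
59 30 -3.9 33.2 12.3
67 9 -4.4 -1.2 12.5
75 18 -5.0 -0.1 12.9
post top 877 [ 21.34493496 131.19345242  54.49900902] [15.65403144 16.01974992 12.98695348] [ 22.12802084 130.70365445  58.84505073]
carriage 2537 [[  5.1006925   90.42800515  16.39619591]
 [ 38.41156264 147.85344483  27.14425796]]
13.6 tcp plate mm [ 54.5  31.6 111.5] F plate [ 0.9  0.4 -0.5] open 0.0002 0.0
```

View pics/w3.png

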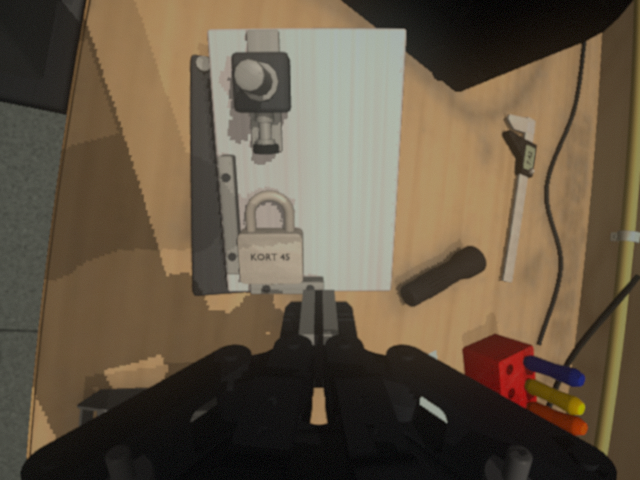

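```bash
cat > pl.py <<'E'
from h import *
import sys
f=np.load("plate.npz");Rp=f["R"];org=f["o"];Rt=np.c_[Rp[:,1],Rp[:,0],-Rp[:,2]]@unitR(np.radians([-.386,-.356,0]))
x,y,z,n=map(float,sys.argv[1:5])
rows(org+Rp@np.array([x,y,z])/1000,Rt,int(n),None,-1)
E
python3 pl.py 22 159 95 7
```

```text
angle 0.3 dist 0.1325
[0.91, -0.23, 0.11, 0.0, 0.0, 0.0, -1]
[0.91, -0.23, 0.11, 0.0, 0.0, 0.0, -1]
[0.91, -0.23, 0.11, 0.0, 0.0, 0.0, -1]
[0.91, -0.23, 0.11, 0.0, 0.0, 0.0, -1]
[0.91, -0.23, 0.1, 0.0, 0.0, 0.0, -1]
[0.91, -0.23, 0.11, 0.0, 0.0, 0.0, -1]
[0.92, -0.23, 0.1, 0.0, 0.0, 0.0, -1]
end [ 0.4302 -0.3565  0.17  ] err deg 0.26
```

Request:
{"op": "jog_arm", "data": {"plan": [[0.91,-0.23,0.11,0,0,0,-1],[0.91,-0.23,0.11,0,0,0,-1],[0.91,-0.23,0.11,0,0,0,-1],[0.91,-0.23,0.11,0,0,0,-1],[0.91,-0.23,0.1,0,0,0,-1],[0.91,-0.23,0.11,0,0,0,-1],[0.92,-0.23,0.1,0,0,0,-1],[0,0,0,0,0,0,-1]]}}

```text
t: 14.4
tool_pos: [0.4298, -0.3554, 0.1703]
tool_rot: [1.879, 2.291, 0.767]
contact_force: [-0.2, -0.7, -0.0]
opening: -0.0001
grip_force: 0.0
```

```bash
python3 st.py; python3 pl.py 22 159 32 5
```

```text
14.4 tcp plate mm [ 21.9 160.3  95.1] F plate [-0.3 -0.6  0.3] open -0.0001 0.0
angle 0.3 dist 0.0631
[-0.01, -0.0, 0.63, 0.0, 0.0, 0.0, -1]
[-0.01, -0.01, 0.63, 0.0, 0.0, 0.0, -1]
[-0.0, -0.0, 0.63, 0.0, 0.0, 0.0, -1]
[-0.01, -0.01, 0.63, 0.0, 0.0, 0.0, -1]
[-0.0, -0.0, 0.63, 0.0, 0.0, 0.0, -1]
end [ 0.4527 -0.3355  0.1151] err deg 0.29
```

Request:
{"op": "jog_arm", "data": {"plan": [[0,0,0.63,0,0,0,-1],[0,0,0.63,0,0,0,-1],[0,0,0.63,0,0,0,-1],[0,0,0.63,0,0,0,-1],[0,0,0.6,0,0,0,-1],[0,0,0,0,0,0,-1]]}}

```text
t: 15.0
tool_pos: [0.453, -0.3351, 0.1137]
tool_rot: [1.882, 2.293, 0.769]
contact_force: [-0.4, 0.5, 0.2]
opening: 0.0
grip_force: 0.0
```

```bash
python3 st.py
```

```text
15.0 tcp plate mm [ 21.7 159.   30.7] F plate [-0.2  0.6  0.1] open 0.0 0.0
```

Request:
{"op": "jog_arm", "data": {"plan": [[-0.2,0,0,0,0,0,-1],[-0.2,0,0,0,0,0,-1],[-0.1,0,0,0,0,0,-1],[-0.1,0,0,0,0,0,-1],[-0.1,0,0,0,0,0,-1],[-0.1,0,0,0,0,0,-1],[-0.1,0,0,0,0,0,-1],[0,0,0,0,0,0,-1]]}}

```text
t: 15.8
tool_pos: [0.4579, -0.3543, 0.1123]
tool_rot: [1.879, 2.289, 0.765]
contact_force: [-0.2, 3.2, 4.2]
opening: 0.0002
grip_force: 2.2
```

```bash
python3 st.py
```

```text
15.8 tcp plate mm [ 23.3 139.5  34. ] F plate [1.9 4.1 2.6] open 0.0002 2.2340863198041916
```

Request:
{"op": "jog_arm", "data": {"plan": [[-0.05,0,0,0,0,0,-1],[-0.05,0,0,0,0,0,-1],[-0.05,0,0,0,0,0,-1],[-0.05,0,0,0,0,0,-1],[0,0,0,0,0,0,-1]]}}

```text
t: 16.3
tool_pos: [0.4588, -0.3578, 0.1113]
tool_rot: [1.879, 2.289, 0.766]
contact_force: [-1.1, 4.4, 4.7]
opening: -0.0003
grip_force: 2.5
```

```bash
python3 st.py
```

```text
16.3 tcp plate mm [ 23.2 135.7  34. ] F plate [1.5 5.6 3. ] open -0.0003 2.4528707563877106
```

Request:
{"op": "jog_arm", "data": {"plan": [[-0.05,0,0,0,0,0,-1],[-0.05,0,0,0,0,0,-1],[-0.05,0,0,0,0,0,-1],[0,0,0,0,0,0,-1]]}}

```text
t: 16.7
tool_pos: [0.4594, -0.3605, 0.1102]
tool_rot: [1.879, 2.29, 0.766]
contact_force: [-0.4, 3.9, 4.2]
opening: -0.0004
grip_force: 2.3
```

```bash
python3 st.py
```

```text
16.7 tcp plate mm [ 22.9 132.8  33.7] F plate [1.8 4.9 2.5] open -0.0004 2.2913680225610733
```

Request:
{"op": "jog_arm", "data": {"plan": [[-0.05,0,0,0,0,0,-1],[-0.05,0,0,0,0,0,-1],[0,0,0,0,0,0,-1]]}}

```text
t: 17.0
tool_pos: [0.4598, -0.3624, 0.1096]
tool_rot: [1.879, 2.29, 0.766]
contact_force: [-0.7, 3.0, 4.1]
opening: 0.0002
grip_force: 2.5
```

```bash
python3 st.py
```

```text
17.0 tcp plate mm [ 22.9 130.8  33.7] F plate [1.4 4.  2.9] open 0.0002 2.4616652727127075
```

Request:
{"op": "jog_arm", "data": {"plan": [[-0.05,0,0,0,0,0,-1],[-0.04,0,0,0,0,0,-1],[0,0,0,0,0,0,-1]]}}

```text
t: 17.3
tool_pos: [0.4603, -0.364, 0.1092]
tool_rot: [1.879, 2.29, 0.766]
contact_force: [-0.1, 3.9, 3.1]
opening: 0.0001
grip_force: 2.5
```

```bash
python3 st.py
```

```text
17.3 tcp plate mm [ 22.9 129.   33.7] F plate [1.6 4.5 1.4] open 0.0001 2.491443380713463
```

Request:
{"op": "jog_arm", "data": {"plan": [[-0.04,0,0,0,0,0,-1],[-0.04,0,0,0,0,0,-1],[0,0,0,0,0,0,-1]]}}

```text
t: 17.6
tool_pos: [0.4607, -0.3655, 0.1088]
tool_rot: [1.879, 2.29, 0.766]
contact_force: [-0.6, 3.9, 3.0]
opening: 0.0001
grip_force: 2.5
```

```bash
python3 st.py
```

```text
17.6 tcp plate mm [ 22.9 127.5  33.7] F plate [1.2 4.6 1.5] open 0.0001 2.509700283408165
```

Request:
{"op": "jog_arm", "data": {"plan": [[-0.04,0,0,0,0,0,-1],[-0.04,0,0,0,0,0,-1],[0,0,0,0,0,0,-1]]}}

```text
t: 17.9
tool_pos: [0.461, -0.367, 0.1084]
tool_rot: [1.879, 2.29, 0.766]
contact_force: [-0.9, 4.0, 3.9]
opening: -0.0001
grip_force: 2.5
```

```bash
python3 st.py
```

```text
17.9 tcp plate mm [ 22.9 125.9  33.7] F plate [1.3 5.  2.4] open -0.0001 2.509661391377449
```

Request:
{"op": "jog_arm", "data": {"plan": [[-0.04,0,0,0,0,0,-1],[-0.04,0,0,0,0,0,-1],[0,0,0,0,0,0,-1]]}}

```text
t: 18.2
tool_pos: [0.4613, -0.3682, 0.1081]
tool_rot: [1.879, 2.29, 0.767]
contact_force: [-2.1, 4.6, 4.6]
opening: -0.0001
grip_force: 3.2
```

```bash
python3 st.py
```

```text
18.2 tcp plate mm [ 22.9 124.6  33.7] F plate [0.6 6.  3.2] open -0.0001 3.2479217648506165
```

Request:
{"op": "jog_arm", "data": {"plan": [[-0.03,0,0,0,0,0,-1],[-0.03,0,0,0,0,0,-1],[0,0,0,0,0,0,-1]]}}

```text
t: 18.5
tool_pos: [0.4615, -0.3687, 0.1079]
tool_rot: [1.879, 2.292, 0.769]
contact_force: [-2.7, 7.1, 7.2]
opening: -0.0002
grip_force: 4.6
```

```bash
python3 st.py
```

```text
18.5 tcp plate mm [ 22.9 124.1  33.7] F plate [1.4 9.2 4.9] open -0.0002 4.5713625848293304
```

Request:
{"op": "jog_arm", "data": {"plan": [[-0.03,0,0,0,0,0,-1],[-0.03,0,0,0,0,0,-1],[0,0,0,0,0,0,-1]]}}

```text
t: 18.8
tool_pos: [0.4616, -0.3692, 0.1078]
tool_rot: [1.879, 2.293, 0.771]
contact_force: [-6.0, 9.1, 8.3]
opening: -0.0002
grip_force: 5.9
```

```bash
python3 st.py
```

```text
18.8 tcp plate mm [ 22.9 123.5  33.7] F plate [-0.9 12.2  6.4] open -0.0002 5.90211421251297
```

Request:
{"op": "jog_arm", "data": {"plan": [[-0.03,0,0,0,0,0,-1],[-0.02,0,0,0,0,0,-1],[0,0,0,0,0,0,-1]]}}

```text
t: 19.1
tool_pos: [0.4617, -0.3696, 0.1077]
tool_rot: [1.879, 2.294, 0.772]
contact_force: [-5.3, 11.2, 9.7]
opening: -0.0002
grip_force: 7.1
```

```bash
python3 st.py
```

```text
19.1 tcp plate mm [ 22.9 123.1  33.7] F plate [ 0.6 14.2  6.6] open -0.0002 7.081383615732193
```

Request:
{"op": "jog_arm", "data": {"plan": [[0.1,0,0,0,0,0,-1],[0.2,0,0,0,0,0,-1],[0.4,0,0,0,0,0,-1],[0.5,0,0,0,0,0,-1],[0.3,0,-0.5,0,0,0,-1],[0,0,-1,0,0,0,-1],[0,0,-1,0,0,0,-1],[0,0,-1,0,0,0,-1]]}}

```text
t: 19.9
tool_pos: [0.4287, -0.3663, 0.1771]
tool_rot: [1.879, 2.289, 0.764]
contact_force: [-0.1, -0.0, -0.7]
opening: 0.0
grip_force: 0.0
```

Request:
{"op": "jog_arm", "data": {"plan": [[0,0,-1,0,0,0,-1],[0,0,-1,0,0,0,-1],[0,0,0,0,0,0,-1],[0,0,0,0,0,0,-1]]}}

```text
t: 20.3
tool_pos: [0.4143, -0.3792, 0.2109]
tool_rot: [1.879, 2.289, 0.764]
contact_force: [-0.1, 0.3, -0.1]
opening: 0.0005
grip_force: 0.0
```

```bash
python3 st.py; sed -i 's/w3.png/w4.png/' m3.py; python3 m3.py
```

```text
20.3 tcp plate mm [ 22.  152.1 144. ] F plate [-0.2  0.3 -0.2] open 0.0005 0.0
-5 6 22.7 29.1 12.6
3 0   
11 0   
19 0   
27 0   
35 0   
43 0   
51 0   
59 0   
67 0   
75 1 -4.5 -4.5 12.1Traceback (most recent call last):
  File "m3.py", line 9, in <module>
    print("post top",b.sum(),(L[b].min(0)+L[b].max(0))/2,np.ptp(L[b],axis=0),np.median(L[b],axis=0))
                              ~~~~~~~~^^^
    return umr_minimum(a, axis, None, out, keepdims, initial, where)
ValueError: zero-size array to reduction operation minimum which has no identity
```

View pics/w4.png

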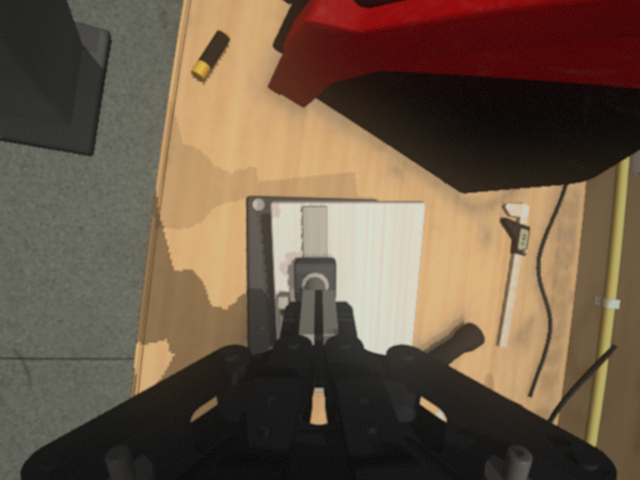

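Request:
{"op": "jog_arm", "data": {"plan": [[-1,0.3,-0.2,0,0,0,-1],[-1,0.3,0,0,0,0,-1],[-1,0.3,0,0,0,0,-1],[-1,0.3,0,0,0,0,-1],[-1,0.3,0,0,0,0,-1],[-1,0,0,0,0,0,-1],[0,0,0,0,0,0,-1],[0,0,0,0,0,0,-1]]}}

```text
t: 21.15
tool_pos: [0.4689, -0.4882, 0.1956]
tool_rot: [1.881, 2.291, 0.769]
contact_force: [-0.3, 0.3, 0.7]
opening: 0.0
grip_force: 0.0
```

```bash
sed -i 's/w4.png/w5.png/' m3.py; python3 m3.py
```

```text
-5 164 3.9 59.4 12.6
3 263 -4.0 44.8 16.4
11 266 -4.6 44.8 16.3
19 286 -4.9 44.9 16.3
27 293 -4.3 44.9 16.1
35 236 -4.6 44.2 15.5
43 23 -4.9 37.2 12.3
51 18 -4.5 37.3 12.5
59 37 -4.9 32.1 12.4
67 124 -4.9 29.9 15.7
75 42 -4.9 24.9 12.5
post top 565 [ 21.60919782 105.13123701  54.6610237 ] [15.62260017 15.98390051 13.01625141] [ 22.14272401 105.52176477  58.9779068 ]
carriage 1710 [[  5.155199    88.32774296  19.48058077]
 [ 38.57427443 121.18683176  27.10503966]]
```

View pics/w5.png

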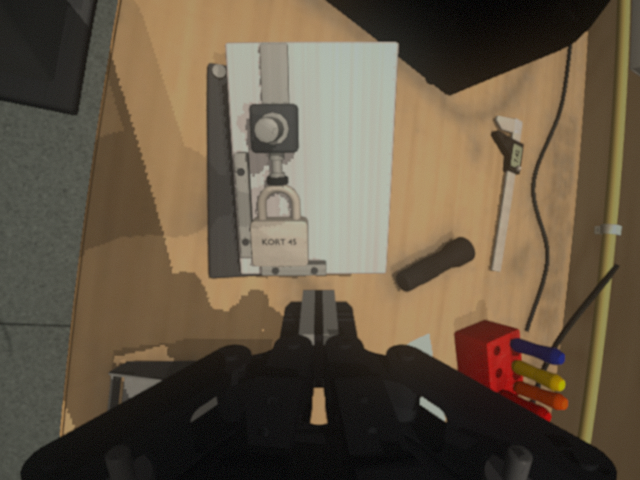

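The picture shows the padlock home in the corner around (279,240). The rubber foot is against its shackle at (277,182), and the robot is clear of everything.

```bash
python3 -c "
from station import ctrl
print(ctrl.finish_job())"
```

```text
the job is handed in; nothing more can be done
None
```

The padlock slid home into the locating corner. I pushed the clamp on with about 14 N on the post (roughly 8 N on the padlock after drag), backed the arm clear, and handed the job in at about 21 s; no verdict came back.

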